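# Cycle the sample-tray slides and lock out the one that binds

### The arm

A 6-joint arm with a two-finger parallel gripper is mounted at the origin on the work surface. World frame = base frame: x ahead of the robot, y to its left, z up, the work surface at z = 0. Lengths are in m, angles in degrees, forces in N, time in s.
With the tool pointing down it reaches from about 0.35 to 0.775 m from the base axis. Payload 7.3 kg.
Tool frame: the origin (TCP) lies midway between the tips of the shut fingers; the grasp point (between the pads) lies 19 mm behind it; y points along the fingers, z is the direction in which the jaws open and shut, and the axes are right-handed (so a half turn about y gives the same grasp; the last joint's range is limited). The gripper opens to 92 mm and grips with 3 to 60 N. Pads are 19 mm wide; open, the fingers measure 130 mm over their backs; the gripper's body (75 mm by 190 mm) begins 47 mm behind the grasp point.
Start: joints at [55.405, 19.595, 87.324, -0, 73.075, -8.365], TCP at [0.232, 0.471, 0.227] pointing down, gripper open.
Joint ranges: [-145.02, 145.02], [-44.19, 115.74], [2.07, 154.8], [-57.11, 237.11], [16.16, 152.29], [-177.93, 177.93]. Speed limits (degrees/s): [147.25, 147.25, 180, 180, 180, 180].

### API

Orientations are given as a 3x3 rotation matrix whose columns are the frame's x, y, z axes.
In Python, from station import telemetry, vision, finish_job gives the robot as it stands. The module is installed in compiled form; this text tells all that it offers.
- The arm moves only by the tool play_rows, never from a script. Its argument "steps" is a list that holds one entry, the list of rows, each a list of 6 numbers: the shift along the tool's x, y, z in cm, then the turn, a rotation vector about the tool's x, y, z in degrees. A call has 1 to 20 rows; each row is the pose to reach, as a shift and turn from the pose measured when the call began, along the tool's axes at that moment; what a row does not reach only later rows make up. A row lasts 1/10 s, in which the tool goes at most 50 mm and 8.59 degrees, less where a joint would pass 70% of its speed; a pose out of reach is approached as far as the arm can. A call with a gripper value outside its range is refused whole. "jaw" is the opening, from -1 (shut) to 1 (fully open), so that 0 is half open, set as the call begins (left out, the last holds). The fingers move at their own pace and stop on an object; "force" is the grip in N (left out, the last holds). Time passes only in rows, so rows that repeat a pose let the fingers close. It gives the time, the measured TCP pose, the force and the opening at its end, in the units of the state.
- telemetry.get_obs(): the state, without advancing time (a new reading comes with each control period).
- vision.grab_frame(name): name is "scene" or "top"; returns (picture, depth): 420x560x3 uint8, red, green, blue; 420x560 float32, m along the optical axis (not along the pixel's ray), 0 where there is no reading.
- vision.get_calibration(name): a dict with "vertical_fov" (degrees; the focal length in pixels is half the picture's height over the tangent of half this angle, whatever the lens; pixels are square), "cx", "cy" (the principal point, pixels), "R" (3x3) and "t" (3): a world point X has camera coordinates R X + t. Camera axes: x right, y down, z forward; pixel columns grow to the right and rows downward; lengths in m; the calibration is good to about 2 mm. A picture is of the moment at which its call begins. get_calibration takes no time and is no camera call.
- finish_job(): hands the job in, once; it reports no verdict.
The state is a dict: "time_s": time; "joints": joint angles; "joint_velocities": joint speeds; "effort": joint torques, N m; "eef_pos": TCP position; "eef_rot": TCP orientation; "ft_force": force on the tool from outside, world axes, zero at the start; "ft_torque": the same for the moment, N m; "opening": finger opening in m.
Only numpy, scipy, OpenCV 4.12 (cv2) and the standard library are available. Lean on these libraries where they do the work, as an engineer would, in place of code of your own. Each camera call takes 0.05 s, during which the arm holds its last target.

### The job

Run each of the loader's three sample trays in by its blue handle, pushing straight along its centre line: the two sound ones go right home against their stop, the third binds hard part-way; take that one in until you feel it bind, do not force it, and leave all three run in until all have been tried. Then draw the tray that binds fully back out to its front stop and swing its own red lockout arm right across, leaving the other two arms as they are and the trays released. Do not shift the other things on and around the loader.

Things in the scene. Friction and masses are not known exactly. Their poses are not given: they have to be found in the camera images.
- loader: Fixed tray loader, 360 mm deep (x) by 290 mm wide (y). Origin: on the table under its centre. Its +x points along the trays' inward travel (away from the robot at yaw 0), +y to the left, z up. Aluminium deck 8 mm thick from x = -0.21 to 0.15; a white housing with a dark roof, top at z = 0.055, covers x = 0 to 0.15. Three lanes 85 mm apart: tray 1 at y = +0.085, tray 2 at y = 0, tray 3 at y = -0.085. It stands at a different place and yaw (up to 0.2 rad) each time.
- slide_1 (a joint): Travel in m of the left (+y) tray along the loader's +x: 0 = fully out at its front stop, 0.100 = fully home at its inner stop. Starts 0 to 0.015. Runs with about 3 N of drag plus 8 N per m/s and stays where it is left. Exactly one of the three trays, any of them, binds: 44 to 62 mm in it meets a hidden stiff springy catch (see overload) that cannot be passed or seen.
- slide_2 (a joint): Travel in m of the middle tray along the loader's +x: 0 = fully out at its front stop, 0.100 = fully home at its inner stop. Starts 0 to 0.015. Runs with about 3 N of drag plus 8 N per m/s and stays where it is left. Exactly one of the three trays, any of them, binds: 44 to 62 mm in it meets a hidden stiff springy catch (see overload) that cannot be passed or seen.
- slide_3 (a joint): Travel in m of the right (-y) tray along the loader's +x: 0 = fully out at its front stop, 0.100 = fully home at its inner stop. Starts 0 to 0.015. Runs with about 3 N of drag plus 8 N per m/s and stays where it is left. Exactly one of the three trays, any of them, binds: 44 to 62 mm in it meets a hidden stiff springy catch (see overload) that cannot be passed or seen.
- handle_1 (a point): Centre of the top edge, z = 0.111, of tray 1's blue upright handle plate: 12 mm thick along x, 60 mm wide along y, down to z = 0.033. Loader frame: x = -0.15 + slide value. Axes as the loader's at skew 0. It can be pinched fore and aft (fingers on its -x and +x faces; 44 mm clear behind it even when home), or pushed or hooked on either face.
- tray_1: Sample tray 1, white, 44 mm wide, 130 mm long inward from its handle; origin at the handle's foot, z = 0.022. It can skew 0.12 rad about the vertical through its handle, sprung straight (0.4 N m/rad). Pushed over about 15 mm off centre or held over 0.09 rad askew, its inner corners catch on rail posts and it stops, sound or not, until backed off and straightened: keep within 10 mm of the middle.
- handle_2 (a point): Centre of the top edge, z = 0.111, of tray 2's blue upright handle plate: 12 mm thick along x, 60 mm wide along y, down to z = 0.033. Loader frame: x = -0.15 + slide value. Axes as the loader's at skew 0. It can be pinched fore and aft (fingers on its -x and +x faces; 44 mm clear behind it even when home), or pushed or hooked on either face.
- tray_2: Sample tray 2, white, 44 mm wide, 130 mm long inward from its handle; origin at the handle's foot, z = 0.022. It can skew 0.12 rad about the vertical through its handle, sprung straight (0.4 N m/rad). Pushed over about 15 mm off centre or held over 0.09 rad askew, its inner corners catch on rail posts and it stops, sound or not, until backed off and straightened: keep within 10 mm of the middle.
- handle_3 (a point): Centre of the top edge, z = 0.111, of tray 3's blue upright handle plate: 12 mm thick along x, 60 mm wide along y, down to z = 0.033. Loader frame: x = -0.15 + slide value. Axes as the loader's at skew 0. It can be pinched fore and aft (fingers on its -x and +x faces; 44 mm clear behind it even when home), or pushed or hooked on either face.
- tray_3: Sample tray 3, white, 44 mm wide, 130 mm long inward from its handle; origin at the handle's foot, z = 0.022. It can skew 0.12 rad about the vertical through its handle, sprung straight (0.4 N m/rad). Pushed over about 15 mm off centre or held over 0.09 rad askew, its inner corners catch on rail posts and it stops, sound or not, until backed off and straightened: keep within 10 mm of the middle.
- lock_1 (a joint): Angle in rad of tray 1's red lockout arm on the housing roof: 0 = pointing towards the robot (loader -x), 1.571 = swung right across (pointing to loader -y, anticlockwise seen from above turns -x to -y). Stays where left; about 1.5 N at the knob moves it.
- lock_knob_1 (a point): Top centre of the upright round red knob (14 mm diameter, 26 mm tall, from z = 0.066 to 0.092) at the end of lockout arm 1, 40 mm from its vertical pivot axis, which lies in the loader frame at x = 0.05 and the y of lane 1.
- lock_2 (a joint): Angle in rad of tray 2's red lockout arm on the housing roof: 0 = pointing towards the robot (loader -x), 1.571 = swung right across (pointing to loader -y, anticlockwise seen from above turns -x to -y). Stays where left; about 1.5 N at the knob moves it.
- lock_knob_2 (a point): Top centre of the upright round red knob (14 mm diameter, 26 mm tall, from z = 0.066 to 0.092) at the end of lockout arm 2, 40 mm from its vertical pivot axis, which lies in the loader frame at x = 0.05 and the y of lane 2.
- lock_3 (a joint): Angle in rad of tray 3's red lockout arm on the housing roof: 0 = pointing towards the robot (loader -x), 1.571 = swung right across (pointing to loader -y, anticlockwise seen from above turns -x to -y). Stays where left; about 1.5 N at the knob moves it.
- lock_knob_3 (a point): Top centre of the upright round red knob (14 mm diameter, 26 mm tall, from z = 0.066 to 0.092) at the end of lockout arm 3, 40 mm from its vertical pivot axis, which lies in the loader frame at x = 0.05 and the y of lane 3.
- overload (a joint): Compression in m of the sprung catch hidden in whichever tray binds: 0 = untouched, about 2.5 N per mm, springs back. More than 0.008 (about 20 N) means the tray has been forced and harmed.
- wrench: Steel wrench 150 mm long lying on the rear of the housing roof, a bystander. Origin: its underside; it lies along its x.
- reagent_jar: Small jar, 36 mm diameter, 42 mm tall, standing on the rear of the housing roof, a bystander. Origin: centre of its underside.
- gas_can: Aluminium bottle, 60 mm diameter, 190 mm tall, on the table left of the loader, a bystander. Origin: centre of its underside.
- mug: White mug, 80 mm diameter, 90 mm tall, on the table right of the loader, a bystander. Origin: centre of its underside.
- screwdriver: Screwdriver 190 mm long lying on the table to the right, a bystander. Origin: its underside; it lies along its x.
- vial_bin: Open blue bin 120 x 160 x 50 mm on the table to the left, a bystander. Origin: centre of its underside.

How it is judged (in metres and radians):
On the way:
1. All three trays stand run in at the same time: two of them home (within 5 mm of the inner stop), the third at least 38 mm in (((value of joint slide_1 above 0.038 m and value of joint each of slide_2, slide_3 above 0.095 m) or (value of joint slide_2 above 0.038 m and value of joint each of slide_1, slide_3 above 0.095 m) or (value of joint slide_3 above 0.038 m and value of joint each of slide_1, slide_2 above 0.095 m))), for 0.1 s.
At the end, for the whole second after the job is handed in: The tray that binds is within 8 mm of its front stop with its own lockout arm swung past 1.3 rad; the other two trays are within 5 mm of home with their lockout arms below 0.25 rad; nothing is held (((value of joint slide_1 below 0.008 m and value of joint lock_1 above 1.3 rad and value of joint each of slide_2, slide_3 above 0.095 m and value of joint each of lock_2, lock_3 below 0.25 rad) or (value of joint slide_2 below 0.008 m and value of joint lock_2 above 1.3 rad and value of joint each of slide_1, slide_3 above 0.095 m and value of joint each of lock_1, lock_3 below 0.25 rad) or (value of joint slide_3 below 0.008 m and value of joint lock_3 above 1.3 rad and value of joint each of slide_1, slide_2 above 0.095 m and value of joint each of lock_1, lock_2 below 0.25 rad))); the robot touches nothing.
It fails at once if The tray that binds is forced: the hidden catch is compressed by more than 8 mm (about 20 N) (value of joint overload above 0.008 m).
It fails at once if A bystander is shifted by more than 30 mm (distance of any of wrench, reagent_jar, gas_can, mug, screwdriver, vial_bin from where it was at the start of the episode above 0.03 m).
It also fails if it takes over 72 s, if anything falls off the work surface, if the arm or the gripper's body presses on something with over 40 N, if the wrist force passes 120 N, or if a joint passes its speed limit or range.

## Working session

There is one attempt and no reset: what is moved stays moved. The work goes in short steps, Python scripts to look and compute and a tool call to move; the robot and the scene stay as the last step left them, time stands still between calls to the robot, and variables do not carry over. Pictures are saved under pics/ and viewed, and the job is handed in when it is done.

Besides the shell and the picture viewer there is one more tool, called after "Call:" as a command line: name --argument value ..., lists and objects as JSON in quotes. play_rows: Moves the arm, as the interface text tells. Its arguments: {"type":"object","properties":{"steps":{"type":"array"},"jaw":{"type":"number"},"force":{"type":"number"}},"required":["steps"]}

```bash
mkdir -p pics; python3 - <<'E'
from station import telemetry, vision
import cv2,numpy as np
o=telemetry.get_obs()
for k,v in o.items(): print(k,np.round(v,3).tolist())
for n in("scene","top"):
    c=vision.get_calibration(n); print(n,c)
    p,d=vision.grab_frame(n); np.savez(f"pics/{n}0.npz",p=p,d=d)
    cv2.imwrite(f"pics/{n}0.png",p[:,:,::-1])
E
```

```text
time_s 0.0
joints [55.406, 19.636, 87.378, -0.0, 73.074, -8.365]
joint_velocities [-0.009, 0.055, -0.149, 0.089, 0.026, 0.023]
effort [0.001, -43.124, -24.423, 0.072, 0.056, -0.0]
eef_pos [0.232, 0.471, 0.226]
eef_rot [[0.897, -0.001, 0.442], [-0.442, -0.001, 0.897], [-0.0, -1.0, -0.001]]
ft_force [-0.06, -1.659, -1.081]
ft_torque [0.034, -0.003, 0.001]
opening 0.092
scene {'vertical_fov': 50.597810279213306, 'cx': 283.5477392234655, 'cy': 216.36526889864425, 'R': array([[ 0.06084803,  0.99789346, -0.02249816],
       [ 0.59106156, -0.05418569, -0.80480441],
       [-0.80432814,  0.03567296, -0.59311356]]), 't': array([-0.01126615, -0.26048419,  1.61891539])}
top {'vertical_fov': 43.101198831821385, 'cx': 281.44630369843276, 'cy': 220.77494804147622, 'R': array([[-2.83880156e-02, -9.99596719e-01, -7.20943566e-04],
       [-9.81150797e-01,  2.80020642e-02, -1.91204075e-01],
       [ 1.91147154e-01, -4.72054991e-03, -9.81550041e-01]]), 't': array([-0.0170398 ,  0.56012323,  1.2924007 ])}
```

View pics/scene0.png

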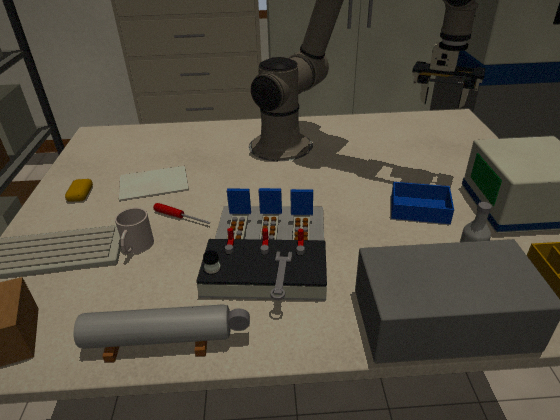

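View pics/top0.png

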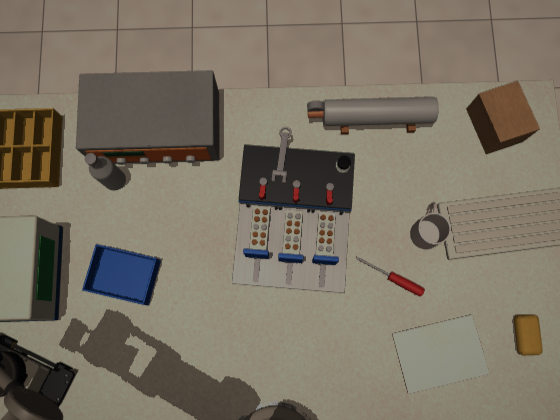

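The scene camera faces the robot. In the top view, up is +x: the handles are at about (257,253), (291,258) and (325,260), and the knobs at (263,183), (296,186) and (330,188). The wrench and jar are at the rear of the roof. Next I'll measure from the depth.

```bash
cat > h.py <<'E'
import numpy as np,cv2
from station import telemetry,vision
def cloud(n,d):
    c=vision.get_calibration(n); f=210/np.tan(np.radians(c["vertical_fov"]/2))
    v,u=np.mgrid[:420,:560]
    X=np.stack([(u-c["cx"])/f*d,(v-c["cy"])/f*d,d],-1)
    return (X-c["t"])@c["R"]
def masks(p):
    h=cv2.cvtColor(p,cv2.COLOR_RGB2HSV)
    blue=(h[...,0]>100)&(h[...,0]<125)&(h[...,1]>150)&(h[...,2]>40)
    red=((h[...,0]<6)|(h[...,0]>174))&(h[...,1]>150)&(h[...,2]>60)
    return blue,red
def comps(n,p,d,box=(0.3,0.75,-0.25,0.25)):
    W=cloud(n,d)
    out=[]
    for name,m in zip(("blue","red"),masks(p)):
        m=m&(d>0)&(W[...,0]>box[0])&(W[...,0]<box[1])&(W[...,1]>box[2])&(W[...,1]<box[3])
        k,l,s,c=cv2.connectedComponentsWithStats(m.astype(np.uint8))
        for i in range(1,k):
            if s[i,4]<15: continue
            out.append((name,c[i],W[l==i]))
    return W,out
E
python3 - <<'E'
from h import *
for n in("scene","top"):
    z=np.load(f"pics/{n}0.npz"); W,o=comps(n,z["p"],z["d"])
    for name,c,P in o:
        t=P[P[:,2]>np.percentile(P[:,2],98)-0.006]
        print(n,name,np.round(c),len(P),"min",np.round(P.min(0),3),"max",np.round(P.max(0),3),"topmean",np.round(t.mean(0),4), len(t))
    # roof
    P=W.reshape(-1,3); r=P[(abs(P[:,2]-.055)<.006)&(P[:,0]>.4)&(P[:,0]<.85)&(abs(P[:,1])<.25)]
    hull=cv2.minAreaRect((r[:,:2]*1000).astype(np.float32)); print("roof",hull, len(r))
    r=P[(abs(P[:,2]-.008)<.003)&(P[:,0]>.4)&(P[:,0]<.85)&(abs(P[:,1])<.25)]
    print("deck",cv2.minAreaRect((r[:,:2]*1000).astype(np.float32)), len(r))
E
```

```text
scene blue [239. 201.] 532 min [ 0.451 -0.166  0.035] max [ 0.47  -0.107  0.113] topmean [ 0.4603 -0.1362  0.11  ] 71
scene blue [270. 201.] 535 min [ 0.454 -0.081  0.034] max [ 0.478 -0.023  0.114] topmean [ 0.4668 -0.0536  0.11  ] 77
scene blue [302. 202.] 544 min [0.469 0.003 0.034] max [0.49  0.06  0.113] topmean [0.4809 0.0313 0.1098] 77
scene red [230. 236.] 77 min [ 0.533 -0.163  0.04 ] max [ 0.63  -0.148  0.094] topmean [ 0.6066 -0.1543  0.0915] 21
scene red [265. 236.] 73 min [ 0.535 -0.078  0.033] max [ 0.64  -0.064  0.095] topmean [ 0.6142 -0.0697  0.0915] 21
scene red [300. 237.] 76 min [0.54  0.008 0.034] max [0.65  0.022 0.095] topmean [0.6246 0.0151 0.0926] 19
roof ((650.9657592773438, -39.23585510253906), (365.1062927246094, 372.4544982910156), 86.03483581542969) 5035
deck ((619.5083618164062, -38.41162109375), (363.34686279296875, 440.5293884277344), 86.60002899169922) 1781
top blue [295. 205.] 142 min [ 0.583 -0.206  0.005] max [0.617 0.074 0.055] topmean [ 0.6001 -0.0627  0.05  ] 88
top blue [256. 253.] 163 min [0.467 0.004 0.041] max [0.482 0.06  0.118] topmean [0.4751 0.0326 0.1125] 50
top blue [290. 258.] 165 min [ 0.454 -0.08   0.037] max [ 0.468 -0.024  0.116] topmean [ 0.4611 -0.0525  0.1115] 67
top blue [325. 260.] 166 min [ 0.447 -0.163  0.038] max [ 0.46  -0.107  0.118] topmean [ 0.4546 -0.1359  0.1124] 61
top red [262. 191.] 67 min [0.615 0.006 0.058] max [0.651 0.022 0.097] topmean [0.6219 0.0158 0.0921] 18
top red [295. 194.] 73 min [ 0.605 -0.077  0.055] max [ 0.641 -0.063  0.096] topmean [ 0.6119 -0.0692  0.0921] 24
top red [329. 197.] 65 min [ 0.596 -0.161  0.062] max [ 0.634 -0.147  0.098] topmean [ 0.6028 -0.153   0.0932] 15
roof ((671.406005859375, 17.789291381835938), (479.4658508300781, 403.63372802734375), 80.67044067382812) 5902
deck ((624.3165283203125, -0.449920654296875), (498.1561279296875, 448.4701843261719), 89.92316436767578) 4422
```

```bash
cat >> h.py <<'E'
from scipy.spatial.transform import Rotation as Ro
YAW=-0.112; O=np.array([0.6038,-0.0681])
C,S=np.cos(YAW),np.sin(YAW); EX=np.array([C,S]); EY=np.array([-S,C])
def L2W(x,y): return O+x*EX+y*EY
def W2L(P): P=np.asarray(P)[...,:2]-O; return np.stack([P@EX,P@EY],-1)
Rd=np.array([[S,0,C],[-C,0,S],[0,-1,0]]) # x=-EY, y=down, z=EX
def goto(x,y,z,R=Rd):
    o=telemetry.get_obs(); R0=np.array(o["eef_rot"]); p=np.array([*L2W(x,y),z])
    print("TCP loader",np.round(W2L(o["eef_pos"]),4),np.round(o["eef_pos"][2],4),"F",np.round(o["ft_force"],2))
    print("shift cm",np.round(R0.T@(p-o["eef_pos"])*100,2),"turn",np.round(np.degrees(Ro.from_matrix(R0.T@R).as_rotvec()),2),"target",np.round(p,4))
E
python3 - <<'E'
from h import *
for n in("scene","top"):
    z=np.load(f"pics/{n}0.npz"); W,o=comps(n,z["p"],z["d"])
    for name,c,P in o:
        t=P[P[:,2]>np.percentile(P[:,2],98)-0.006]; print(n,name,np.round(W2L(t.mean(0)),4))
    P=W.reshape(-1,3); l=W2L(P)
    m=(P[:,2]>.061)&(l[:,0]>.0)&(l[:,0]<.25)&(abs(l[:,1])<.15)
    H=np.zeros((25,30))
    for a,b,zz in zip(l[m,0],l[m,1],P[m,2]):
        i,j=int(a*100),int((b+.15)*100); H[i,j]=max(H[i,j],zz*1000)
    print("rows x 0..25cm, cols y +15..-15")
    for i in range(20): print(i,' '.join('%3d'%v if v else '  .' for v in H[i,::-1]))
goto(-0.19,0.085,0.2)
E
```

```text
scene blue [-0.135  -0.0837]
scene blue [-0.1378 -0.0009]
scene blue [-0.1332  0.0851]
scene red [ 0.0124 -0.0853]
scene red [ 0.0105 -0.0004]
scene red [0.0114 0.085 ]
rows x 0..25cm, cols y +15..-15
0   .   .   .   .   .  91  94  91   .   .   .   .   .   .  93  93   .   .   .   .   .   .  91  94   .   .   .   .   .   .
1   .   .   .   .   .  92  95  94   .   .   .   .   .   .  93  95   .   .   .   .   .   .  91  93  92   .   .   .   .   .
2   .   .   .   .   .  65  69  66   .   .   .   .   .   .  66  66   .   .   .   .   .   .  68  67  66   .   .   .   .   .
3   .   .   .   .   .  67  68   .   .   .   .   .   .   .  69  68   .   .   .   .   .   .  65  67  67   .   .   .   .   .
4   .   .   .   .   .  71  71  72   .   .   .   .   .   .  71  72   .   .   .   .   .   .  71  71  70   .   .   .   .   .
5   .   .   .   .   .  71  72  71  63  61   .  63  62   .  71  72   .   .   .   .   .   .  70  71  70   .   .   .   .   .
6   .   .   .   .   .   .  70   .  65  63  61  63  61   .  68  64   .   .   .   .   .   .  72  70   .   .   .   .   .   .
7   .   .   .   .   .   .   .   .  63  64  66
[... 3673 characters left out ...]
  .   .   .   .   .   .   .   .   .   .   .   .   .
16   .   .   .   .   .   .   .   .   .   .  69  67   .   .   .   .   .   .   .   .   .   .   .   .   .   .   .   .   .   .
17   .   .   .   .   .   .   .   .   .   .  66  66  62   .   .   .   .   .   .   .   .   .   .   .   .   .   .   .   .   .
18   .   .   .   .   .   .   .   .   .  62  67  62  65   .   .   .   .   .   .   .   .   .   .   .   .   .   .   .   .   .
19   .   .   .   .   .   .   .   .   .  66  64  68  61   .   .   .   .   .   .   .   .   .   .   .   .   .   .   .   .   .
TCP loader [-0.4299  0.4938] 0.2261 F [-0.15  0.03 -0.67]
shift cm [ 36.42   2.64 -30.32] turn [8.000e-02 7.018e+01 4.000e-02] target [0.4245 0.0376 0.2   ]
```

Call:
play_rows --steps '[[[36.4, 2.6, -30.3, 0, 70.2, 0], [36.4, 2.6, -30.3, 0, 70.2, 0], [36.4, 2.6, -30.3, 0, 70.2, 0], [36.4, 2.6, -30.3, 0, 70.2, 0], [36.4, 2.6, -30.3, 0, 70.2, 0], [36.4, 2.6, -30.3, 0, 70.2, 0], [36.4, 2.6, -30.3, 0, 70.2, 0], [36.4, 2.6, -30.3, 0, 70.2, 0], [36.4, 2.6, -30.3, 0, 70.2, 0], [36.4, 2.6, -30.3, 0, 70.2, 0], [36.4, 2.6, -30.3, 0, 70.2, 0], [36.4, 2.6, -30.3, 0, 70.2, 0], [36.4, 2.6, -30.3, 0, 70.2, 0]]]' --jaw -1 --force 30

```text
time_s: 1.4
eef_pos: [0.4238, 0.0388, 0.2003]
eef_rot: [[-0.111, -0.001, 0.994], [-0.994, -0.001, -0.111], [0.001, -1.0, -0.001]]
ft_force: [-0.2, -0.6, 0.4]
opening: 0.0003
```

```bash
python3 -c "
from h import *
goto(-0.19,0.085,0.065)"
```

```text
TCP loader [-0.1908  0.0862] 0.2003 F [-0.21 -0.56  0.37]
shift cm [ 0.1  13.53  0.1 ] turn [0.08 0.04 0.05] target [0.4245 0.0376 0.065 ]
```

Call:
play_rows --steps '[[[0.1, 4, 0, 0, 0, 0], [0.1, 8, 0, 0, 0, 0], [0.1, 12, 0, 0, 0, 0], [0.1, 13.5, 0, 0, 0, 0], [0.1, 13.5, 0, 0, 0, 0], [0.1, 13.5, 0, 0, 0, 0]]]'

```text
time_s: 2.0
eef_pos: [0.4237, 0.0386, 0.0659]
eef_rot: [[-0.109, -0.001, 0.994], [-0.994, -0.001, -0.109], [0.001, -1.0, -0.001]]
ft_force: [-0.1, 0.2, 0.6]
opening: 0.0009
```

```bash
python3 - <<'E'
from h import *
goto(-0.16,0.085,0.065)
for n in("scene","top"):
    p,d=vision.grab_frame(n); cv2.imwrite(f"pics/{n}1.png",p[:,:,::-1])
a=cv2.imread("pics/scene1.png")[120:300,180:360];b=cv2.imread("pics/top1.png")[150:330,190:370]
cv2.imwrite("pics/c1.png",cv2.resize(np.hstack([a,b]),None,fx=2.2,fy=2.2))
E
```

```text
TCP loader [-0.1909  0.0859] 0.0659 F [-0.07  0.17  0.63]
shift cm [0.09 0.09 3.09] turn [0.06 0.14 0.05] target [0.4543 0.0342 0.065 ]
```

View pics/c1.png

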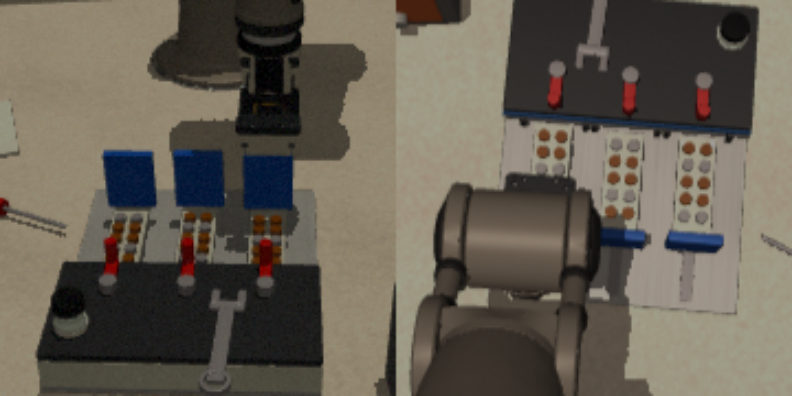

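Call:
play_rows --steps '[[[0.1, 0.1, 1, 0, 0, 0], [0.1, 0.1, 1.5, 0, 0, 0], [0.1, 0.1, 2, 0, 0, 0], [0.1, 0.1, 2.5, 0, 0, 0], [0.1, 0.1, 3, 0, 0, 0], [0.1, 0.1, 3.5, 0, 0, 0], [0.1, 0.1, 3.9, 0, 0, 0], [0.1, 0.1, 4.2, 0, 0, 0], [0.1, 0.1, 4.4, 0, 0, 0]]]'

```text
time_s: 3.0
eef_pos: [0.4681, 0.0323, 0.0655]
eef_rot: [[-0.11, 0.001, 0.994], [-0.994, -0.001, -0.11], [0.001, -1.0, 0.001]]
ft_force: [-3.2, -1.0, 2.0]
opening: 0.0006
```

```bash
cat > look.py <<'E'
from h import *
import sys
goto(-0.075,float(sys.argv[1]),0.065)
p,d=vision.grab_frame("scene"); W,o=comps("scene",p,d,(0.3,0.8,-0.25,0.25))
for name,c,P in o:
    t=P[P[:,2]>np.percentile(P[:,2],98)-0.006]; l=W2L(t.mean(0)); 
    if name=="blue": print("slide~",np.round(l[0]-0.003+0.15,4),"y",np.round(l[1],4),"n",len(P),"skew",np.round(np.polyfit(W2L(t)[:,1],W2L(t)[:,0],1)[0],3))
    else: print("red",np.round(l,4))
if len(sys.argv)>2: cv2.imwrite(f"pics/{sys.argv[2]}.png",p[:,:,::-1])
E
python3 look.py 0.085
```

```text
TCP loader [-0.1461  0.0846] 0.0655 F [-3.24 -1.04  1.96]
shift cm [-0.03  0.06  7.11] turn [-0.05  0.1   0.05] target [0.5388 0.0247 0.065 ]
slide~ 0.0122 y -0.0837 n 531 skew 0.029
slide~ 0.0092 y -0.0015 n 547 skew 0.037
slide~ 0.0332 y 0.0872 n 389 skew -0.009
red [ 0.0122 -0.0853]
red [ 0.0111 -0.0001]
red [0.0113 0.0851]
```

Call:
play_rows --steps '[[[0, 0, 0.2, 0, 0, 0], [0, 0, 0.4, 0, 0, 0], [0, 0, 0.6, 0, 0, 0], [0, 0, 0.8, 0, 0, 0], [0, 0, 0.8, 0, 0, 0]]]'

```text
time_s: 3.55
eef_pos: [0.4767, 0.0313, 0.0655]
eef_rot: [[-0.11, 0.002, 0.994], [-0.994, -0.001, -0.11], [0.001, -1.0, 0.002]]
ft_force: [-1.4, -0.5, -0.7]
opening: 0.0003
```

Call:
play_rows --steps '[[[0, 0, 0.2, 0, 0, 0], [0, 0, 0.4, 0, 0, 0], [0, 0, 0.4, 0, 0, 0]]]'

```text
time_s: 3.85
eef_pos: [0.4811, 0.0309, 0.0655]
eef_rot: [[-0.11, 0.002, 0.994], [-0.994, -0.001, -0.11], [0.001, -1.0, 0.002]]
ft_force: [-2.1, -1.4, 0.3]
opening: 0.0004
```

Call:
play_rows --steps '[[[0, 0, 0.2, 0, 0, 0], [0, 0, 0.4, 0, 0, 0], [0, 0, 0.4, 0, 0, 0]]]'

```text
time_s: 4.15
eef_pos: [0.485, 0.0304, 0.0655]
eef_rot: [[-0.11, 0.002, 0.994], [-0.994, -0.001, -0.11], [0.001, -1.0, 0.002]]
ft_force: [-4.4, -0.1, 1.4]
opening: 0.0004
```

Call:
play_rows --steps '[[[0, 0, 0.15, 0, 0, 0], [0, 0, 0.3, 0, 0, 0], [0, 0, 0.3, 0, 0, 0]]]'

```text
time_s: 4.45
eef_pos: [0.4867, 0.0302, 0.0655]
eef_rot: [[-0.11, -0.001, 0.994], [-0.994, -0.001, -0.11], [0.001, -1.0, -0.001]]
ft_force: [-8.4, 0.2, 5.3]
opening: 0.0002
```

```bash
python3 look.py 0.085
```

```text
TCP loader [-0.1274  0.0846] 0.0655 F [-8.36  0.17  5.34]
shift cm [-0.03  0.04  5.24] turn [0.06 0.1  0.06] target [0.5388 0.0247 0.065 ]
slide~ 0.0122 y -0.0845 n 532 skew -0.001
slide~ 0.0094 y -0.0007 n 547 skew 0.045
slide~ 0.052 y 0.0849 n 403 skew -0.007
red [ 0.0117 -0.0855]
red [0.0115 0.0002]
red [0.0114 0.0853]
```

Call:
play_rows --steps '[[[0, 0, 0.2, 0, 0, 0], [0, 0, 0.2, 0, 0, 0], [0, 0, 0.2, 0, 0, 0]]]'

```text
time_s: 4.8
eef_pos: [0.487, 0.0302, 0.0655]
eef_rot: [[-0.11, -0.004, 0.994], [-0.994, -0.001, -0.11], [0.001, -1.0, -0.004]]
ft_force: [-10.7, -0.3, 7.2]
opening: 0.0004
```

Call:
play_rows --steps '[[[0, 0, -2, 0, 0, 0], [0, 0, -5, 0, 0, 0], [0, 0, -6.3, 0, 0, 0], [2, 0, -6.3, 0, 0, 0], [5, 0, -6.3, 0, 0, 0], [8, 0, -6.3, 0, 0, 0], [8.4, 0, -6.3, 0, 0, 0], [8.4, 0, -6.3, 0, 0, 0], [8.4, 0, -6.3, 0, 0, 0]]]'

```text
time_s: 5.7
eef_pos: [0.4156, -0.046, 0.066]
eef_rot: [[-0.11, -0.004, 0.994], [-0.994, -0.001, -0.11], [0.001, -1.0, -0.003]]
ft_force: [-0.3, -0.3, -0.4]
opening: 0.0005
```

```bash
python3 look.py 0 s2
```

```text
TCP loader [-0.1895  0.001 ] 0.066 F [-0.28 -0.33 -0.44]
shift cm [ 0.12  0.06 11.45] turn [0.2  0.11 0.06] target [ 0.5293 -0.0597  0.065 ]
slide~ 0.0123 y -0.0838 n 533 skew 0.009
slide~ 0.0123 y 0.001 n 497 skew -0.008
slide~ 0.0473 y 0.0858 n 551 skew 0.021
red [ 0.0123 -0.085 ]
red [ 0.011  -0.0001]
red [0.0111 0.0856]
```

View pics/s2.png

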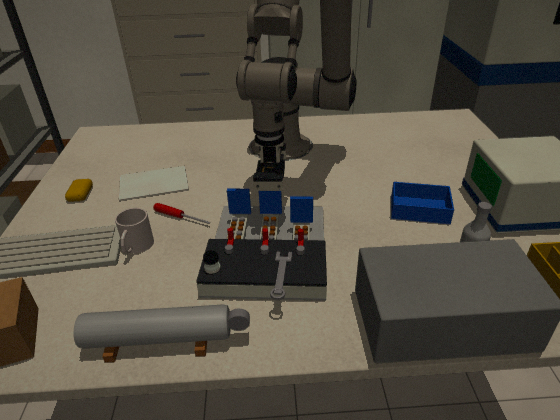

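The handle 1 plate (302,210) sprang back from 52 to 47 mm, so tray 1 is held by a springy catch. Tools now sit behind tray 2 at (270,180).

Call:
play_rows --steps '[[[0.1, 0, 1, 0, 0, 0], [0.1, 0, 1.6, 0, 0, 0], [0.1, 0, 2.2, 0, 0, 0], [0.1, 0, 2.8, 0, 0, 0], [0.1, 0, 3.4, 0, 0, 0], [0.1, 0, 4, 0, 0, 0], [0.1, 0, 4.5, 0, 0, 0], [0.1, 0, 5, 0, 0, 0], [0.1, 0, 5.4, 0, 0, 0]]]'

```text
time_s: 6.65
eef_pos: [0.4693, -0.0525, 0.0656]
eef_rot: [[-0.109, -0.004, 0.994], [-0.994, -0.0, -0.109], [0.001, -1.0, -0.004]]
ft_force: [-2.7, 3.0, 1.2]
opening: 0.0
```

Call:
play_rows --steps '[[[0, 0, 0.3, 0, 0, 0], [0, 0, 0.6, 0, 0, 0], [0, 0, 0.6, 0, 0, 0]]]'

```text
time_s: 6.95
eef_pos: [0.4759, -0.0534, 0.0656]
eef_rot: [[-0.109, -0.003, 0.994], [-0.994, -0.001, -0.109], [0.001, -1.0, -0.003]]
ft_force: [-0.0, 1.2, 0.2]
opening: 0.0003
```

Call:
play_rows --steps '[[[0, 0, 0.3, 0, 0, 0], [0, 0, 0.6, 0, 0, 0], [0, 0, 0.6, 0, 0, 0]]]'

```text
time_s: 7.25
eef_pos: [0.4824, -0.0542, 0.0655]
eef_rot: [[-0.109, -0.003, 0.994], [-0.994, -0.001, -0.109], [0.001, -1.0, -0.003]]
ft_force: [-1.0, 1.0, -0.4]
opening: 0.0003
```

Call:
play_rows --steps '[[[0, 0, 0.3, 0, 0, 0], [0, 0, 0.6, 0, 0, 0], [0, 0, 0.6, 0, 0, 0]]]'

```text
time_s: 7.55
eef_pos: [0.489, -0.055, 0.0655]
eef_rot: [[-0.109, -0.002, 0.994], [-0.994, -0.001, -0.109], [0.001, -1.0, -0.002]]
ft_force: [-0.7, 0.3, 0.2]
opening: 0.0005
```

Call:
play_rows --steps '[[[0, 0, 0.5, 0, 0, 0], [0, 0, 1, 0, 0, 0], [0, 0, 1.5, 0, 0, 0], [0, 0, 2, 0, 0, 0], [0, 0, 2.5, 0, 0, 0], [0, 0, 3, 0, 0, 0], [0, 0, 3.4, 0, 0, 0], [0, 0, 3.7, 0, 0, 0], [0, 0, 3.9, 0, 0, 0], [0, 0, 3.9, 0, 0, 0]]]'

```text
time_s: 8.55
eef_pos: [0.5273, -0.0592, 0.0654]
eef_rot: [[-0.109, -0.003, 0.994], [-0.994, -0.001, -0.109], [0.001, -1.0, -0.003]]
ft_force: [-4.6, 1.5, 2.6]
opening: 0.0003
```

```bash
python3 look.py 0
```

```text
TCP loader [-0.077   0.0003] 0.0654 F [-4.61  1.48  2.63]
shift cm [0.03 0.04 0.2 ] turn [0.18 0.15 0.07] target [ 0.5293 -0.0597  0.065 ]
slide~ 0.0118 y -0.0841 n 492 skew -0.028
slide~ 0.0476 y 0.0858 n 559 skew 0.012
slide~ 0.1027 y 0.0019 n 362 skew 0.009
red [ 0.0112 -0.0848]
red [0.0138 0.0003]
red [0.0114 0.0853]
```

Call:
play_rows --steps '[[[0, 0, 0.3, 0, 0, 0], [0, 0, 0.5, 0, 0, 0], [0, 0, 0.5, 0, 0, 0]]]'

```text
time_s: 8.9
eef_pos: [0.5275, -0.0592, 0.0654]
eef_rot: [[-0.109, -0.014, 0.994], [-0.994, 0.0, -0.109], [0.001, -1.0, -0.013]]
ft_force: [-21.5, 1.0, 15.7]
opening: 0.0004
```

Call:
play_rows --steps '[[[0, 0, -3, 0, 0, 0], [0, 0, -7, 0, 0, 0], [0, 0, -11, 0, 0, 0], [0, 0, -11.4, 0, 0, 0], [3, 0, -11.4, 0, 0, 0], [6, 0, -11.4, 0, 0, 0], [8.5, 0, -11.4, 0, 0, 0], [8.5, 0, -11.4, 0, 0, 0], [8.5, 0, -11.4, 0, 0, 0]]]'

```text
time_s: 9.8
eef_pos: [0.4058, -0.1319, 0.0672]
eef_rot: [[-0.11, -0.012, 0.994], [-0.994, -0.0, -0.11], [0.001, -1.0, -0.012]]
ft_force: [0.5, 0.1, -0.3]
opening: 0.0002
```

```bash
python3 look.py -0.085
```

```text
TCP loader [-0.1896 -0.0856] 0.0672 F [ 0.5   0.12 -0.25]
shift cm [-0.04  0.08 11.46] turn [0.69 0.08 0.08] target [ 0.5198 -0.1442  0.065 ]
slide~ 0.0142 y -0.0827 n 497 skew 0.004
slide~ 0.0475 y 0.0845 n 559 skew -0.012
slide~ 0.0988 y 0.0003 n 556 skew -0.008
red [ 0.0108 -0.0854]
red [0.0113 0.0006]
red [0.0107 0.0852]
```

Tray 2 is home against a hard stop. Tray 3 goes next, in the same staged way.

Call:
play_rows --steps '[[[0, 0, 1, 0.7, 0, 0], [0, 0, 1.6, 0.7, 0, 0], [0, 0, 2.2, 0.7, 0, 0], [0, 0, 2.8, 0.7, 0, 0], [0, 0, 3.4, 0.7, 0, 0], [0, 0, 4, 0.7, 0, 0], [0, 0, 4.5, 0.7, 0, 0], [0, 0, 5, 0.7, 0, 0], [0, 0, 5.4, 0.7, 0, 0]]]'

```text
time_s: 10.75
eef_pos: [0.4594, -0.137, 0.0663]
eef_rot: [[-0.109, -0.001, 0.994], [-0.994, -0.001, -0.109], [0.001, -1.0, -0.001]]
ft_force: [-3.3, 2.6, 2.8]
opening: 0.0003
```

Call:
play_rows --steps '[[[0, 0, 0.3, 0, 0, 0], [0, 0, 0.6, 0, 0, 0], [0, 0, 0.6, 0, 0, 0]]]'

```text
time_s: 11.05
eef_pos: [0.466, -0.1379, 0.0663]
eef_rot: [[-0.109, -0.0, 0.994], [-0.994, -0.001, -0.109], [0.001, -1.0, 0.0]]
ft_force: [0.3, -0.5, 0.2]
opening: 0.0005
```

Call:
play_rows --steps '[[[0, 0, 0.3, 0, 0, 0], [0, 0, 0.6, 0, 0, 0], [0, 0, 0.6, 0, 0, 0]]]'

```text
time_s: 11.35
eef_pos: [0.4725, -0.1387, 0.0663]
eef_rot: [[-0.109, 0.001, 0.994], [-0.994, -0.001, -0.109], [0.001, -1.0, 0.001]]
ft_force: [-0.1, 1.3, -0.1]
opening: 0.0005
```

Call:
play_rows --steps '[[[0, 0, 0.3, 0, 0, 0], [0, 0, 0.6, 0, 0, 0], [0, 0, 0.6, 0, 0, 0]]]'

```text
time_s: 11.65
eef_pos: [0.479, -0.1395, 0.0663]
eef_rot: [[-0.109, 0.001, 0.994], [-0.994, -0.002, -0.109], [0.001, -1.0, 0.001]]
ft_force: [-0.7, 0.4, 0.1]
opening: 0.0001
```

Call:
play_rows --steps '[[[0, 0, 0.5, 0, 0, 0], [0, 0, 1, 0, 0, 0], [0, 0, 1.5, 0, 0, 0], [0, 0, 2, 0, 0, 0], [0, 0, 2.5, 0, 0, 0], [0, 0, 3, 0, 0, 0], [0, 0, 3.4, 0, 0, 0], [0, 0, 3.7, 0, 0, 0], [0, 0, 4, 0, 0, 0], [0, 0, 4.2, 0, 0, 0], [0, 0, 4.2, 0, 0, 0]]]'

```text
time_s: 12.75
eef_pos: [0.5182, -0.1437, 0.0662]
eef_rot: [[-0.109, -0.005, 0.994], [-0.994, -0.0, -0.109], [0.001, -1.0, -0.005]]
ft_force: [-14.6, 0.2, 7.1]
opening: 0.0006
```

```bash
python3 look.py -0.085
```

```text
TCP loader [-0.0767 -0.0847] 0.0662 F [-14.55   0.18   7.14]
shift cm [0.03 0.12 0.17] turn [0.27 0.16 0.05] target [ 0.5198 -0.1442  0.065 ]
slide~ 0.0475 y 0.0852 n 560 skew -0.003
slide~ 0.0994 y 0.0007 n 563 skew -0.001
slide~ 0.1025 y -0.0788 n 358 skew -0.013
red [ 0.012  -0.0839]
red [0.0111 0.0005]
red [0.0115 0.0851]
```

Call:
play_rows --steps '[[[0, 0, -3, 0, 0, 0], [0, -2, -4, 0, 0, 0], [0, -6, -4, 0, 0, 0], [0, -8, -4, 0, 0, 0], [-4, -8, -4, 0, 0, 0], [-8, -8, -3, 0, 0, 0], [-12, -8, -2.6, 0, 0, 0], [-16, -8, -2.6, 0, 0, 0], [-17, -8, -2.6, 0, 0, 0], [-17, -8, -2.6, 0, 0, 0], [-17, -8, -2.6, 0, 0, 0]]]' --jaw 0.1

```text
time_s: 13.9
eef_pos: [0.5116, 0.0274, 0.1464]
eef_rot: [[-0.109, -0.004, 0.994], [-0.994, -0.001, -0.109], [0.001, -1.0, -0.003]]
ft_force: [-0.6, -0.9, -0.3]
opening: 0.0503
```

```bash
sed -i 's/^goto.*/goto(-0.1025,0.085,0.072)/' look.py; python3 look.py 0 s3
```

```text
TCP loader [-0.1023  0.0846] 0.1464 F [-0.64 -0.91 -0.27]
shift cm [-0.05  7.44  0.  ] turn [0.2  0.16 0.07] target [0.5114 0.0278 0.072 ]
slide~ 0.0473 y 0.085 n 565 skew -0.029
slide~ 0.0997 y -0.0834 n 546 skew -0.005
slide~ 0.099 y 0.0009 n 558 skew -0.013
red [ 0.0118 -0.0849]
red [ 0.0107 -0.0003]
red [0.0113 0.0859]
```

View pics/s3.png

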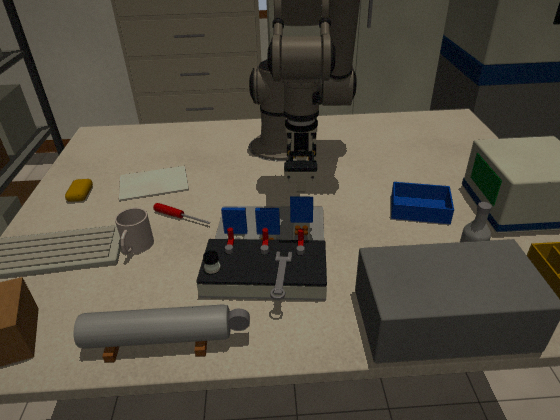

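Handles 2 (267,220) and 3 (234,220) are home. Handle 1 (301,210) is part-way in with the open fingers above it, and all three are released. Now I'll descend and pinch.

Call:
play_rows --steps '[[[0, 3, 0, 0, 0, 0], [0, 6, 0, 0, 0, 0], [0, 7.4, 0, 0, 0, 0], [0, 7.4, 0, 0, 0, 0], [0, 7.4, 0, 0, 0, 0]]]'

```text
time_s: 14.45
eef_pos: [0.5116, 0.0258, 0.0727]
eef_rot: [[-0.112, -0.003, 0.994], [-0.994, -0.001, -0.112], [0.001, -1.0, -0.003]]
ft_force: [0.4, -1.0, 0.4]
opening: 0.0503
```

Call:
play_rows --steps '[[[0, 0, 0, 0, 0, 0], [0, 0, 0, 0, 0, 0], [0, 0, 0, 0, 0, 0], [0, 0, 0, 0, 0, 0], [0, 0, 0, 0, 0, 0]]]' --jaw -1 --force 15

```text
time_s: 14.95
eef_pos: [0.5113, 0.026, 0.0729]
eef_rot: [[-0.111, -0.004, 0.994], [-0.994, -0.001, -0.111], [0.001, -1.0, -0.004]]
ft_force: [-6.8, 0.4, 5.4]
opening: 0.0153
```

Call:
play_rows --steps '[[[0, 0, -0.4, 0, 0, 0], [0, 0, -0.8, 0, 0, 0], [0, 0, -1.2, 0, 0, 0], [0, 0, -1.6, 0, 0, 0], [0, 0, -2, 0, 0, 0], [0, 0, -2.4, 0, 0, 0], [0, 0, -2.8, 0, 0, 0], [0, 0, -3.2, 0, 0, 0], [0, 0, -3.6, 0, 0, 0], [0, 0, -4, 0, 0, 0], [0, 0, -4.4, 0, 0, 0], [0, 0, -4.7, 0, 0, 0], [0, 0, -4.9, 0, 0, 0], [0, 0, -5.1, 0, 0, 0], [0, 0, -5.1, 0, 0, 0]]]'

```text
time_s: 16.45
eef_pos: [0.462, 0.0315, 0.073]
eef_rot: [[-0.112, -0.001, 0.994], [-0.994, -0.001, -0.112], [0.001, -1.0, -0.001]]
ft_force: [8.8, -0.4, -13.5]
opening: 0.012
```

```bash
python3 look.py 0
```

```text
TCP loader [-0.1521  0.0831] 0.073 F [  8.81  -0.35 -13.46]
shift cm [-0.19  0.1   4.96] turn [0.05 0.01 0.07] target [0.5114 0.0278 0.072 ]
slide~ 0.0025 y 0.0876 n 288 skew 0.005
slide~ 0.0999 y -0.0835 n 551 skew 0.007
slide~ 0.0992 y 0.0016 n 558 skew -0.003
red [ 0.0115 -0.0851]
red [0.0116 0.0001]
red [0.0111 0.085 ]
```

Call:
play_rows --steps '[[[0, 0, 0.2, 0, 0, 0], [0, 0, 0.2, 0, 0, 0], [0, 0, 0.2, 0, 0, 0], [0, 0, 0.2, 0, 0, 0], [0, 0, 0.2, 0, 0, 0]]]' --jaw 0.1

```text
time_s: 17.0
eef_pos: [0.4637, 0.0313, 0.0731]
eef_rot: [[-0.112, -0.001, 0.994], [-0.994, -0.001, -0.112], [0.001, -1.0, -0.001]]
ft_force: [0.5, 0.4, -0.4]
opening: 0.0472
```

Call:
play_rows --steps '[[[0, -3, 0, 0, 0, 0], [0, -7, 0, 0, 0, 0], [0, -8, 0, 0, 0, 0], [-3, -8, 4, 0, 0, 0], [-3, -8, 8, 0, 0, 0], [-3, -8, 12, 0, 0, 0], [-3, -8, 16, 0, 0, 0], [-3, -8, 16, 0, 0, 0], [-3, -8, 16, 0, 0, 0]]]'

```text
time_s: 17.9
eef_pos: [0.6257, 0.0433, 0.1514]
eef_rot: [[-0.112, -0.004, 0.994], [-0.994, -0.001, -0.112], [0.001, -1.0, -0.004]]
ft_force: [-0.6, 0.2, -0.2]
opening: 0.0505
```

```bash
sed -i 's/^goto.*/goto(0.01,0.113,0.077)/' look.py; python3 look.py 0 s4
```

```text
TCP loader [0.0093 0.1131] 0.1514 F [-0.57  0.19 -0.19]
shift cm [0.   7.44 0.1 ] turn [0.22 0.   0.08] target [0.6264 0.0431 0.077 ]
slide~ 0.0008 y 0.062 n 138 skew -0.226
slide~ 0.1 y -0.0837 n 550 skew -0.017
slide~ 0.099 y 0.001 n 564 skew -0.003
red [ 0.0122 -0.0846]
red [ 0.011  -0.0001]
red [0.0118 0.0857]
```

Call:
play_rows --steps '[[[0, 0, 0.1, 0, 0, 0], [0, 0, 0.1, 0, 0, 0], [0, 0, 0.1, 0, 0, 0], [0, 3, 0.1, 0, 0, 0], [0, 6, 0.1, 0, 0, 0], [0, 7.4, 0.1, 0, 0, 0], [0, 7.4, 0.1, 0, 0, 0], [0, 7.4, 0.1, 0, 0, 0]]]' --jaw -1

```text
time_s: 18.75
eef_pos: [0.6264, 0.0433, 0.0788]
eef_rot: [[-0.111, -0.003, 0.994], [-0.994, -0.001, -0.111], [0.001, -1.0, -0.002]]
ft_force: [-0.2, 1.8, 0.5]
opening: 0.0004
```

```bash
python3 look.py 0 s5
```

```text
TCP loader [0.01   0.1132] 0.0788 F [-0.18  1.79  0.49]
shift cm [0.02 0.18 0.  ] turn [0.14 0.02 0.07] target [0.6264 0.0431 0.077 ]
slide~ -0.0001 y 0.0657 n 160 skew -0.143
slide~ 0.1002 y -0.0836 n 554 skew -0.003
slide~ 0.0993 y 0.0014 n 556 skew -0.01
red [ 0.0115 -0.0846]
red [0.0107 0.0002]
red [0.0157 0.0862]
```

View pics/s5.png

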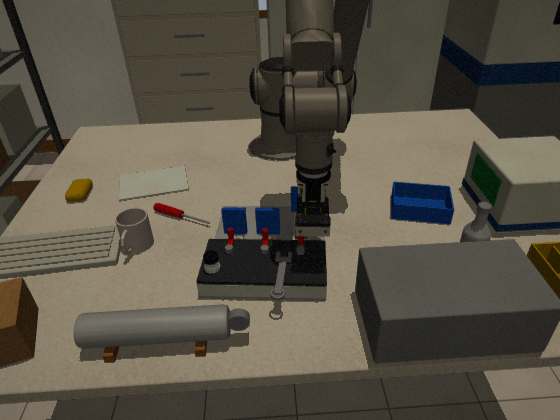

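The fingers (313,222) stand on the +y side of knob 1 (300,240), level with it. First I'll sweep the knob sideways.

Call:
play_rows --steps '[[[0.6, 0.1, 0, 0, 0, 0], [1.1, 0.1, 0.1, 0, 0, 0], [1.6, 0.1, 0.1, 0, 0, 0], [2.1, 0.1, 0.2, 0, 0, 0], [2.5, 0.1, 0.3, 0, 0, 0], [2.9, 0.1, 0.5, 0, 0, 0], [3.3, 0.1, 0.7, 0, 0, 0], [3.7, 0.1, 1, 0, 0, 0], [4.0, 0.1, 1.3, 0, 0, 0], [4.3, 0.1, 1.7, 0, 0, 0], [4.6, 0.1, 2.1, 0, 0, 0], [4.6, 0.1, 2.1, 0, 0, 0]]]'

```text
time_s: 20.0
eef_pos: [0.6432, -0.0054, 0.0784]
eef_rot: [[-0.112, -0.001, 0.994], [-0.994, -0.001, -0.112], [0.001, -1.0, -0.0]]
ft_force: [-0.3, 0.2, -0.2]
opening: 0.0003
```

```bash
python3 look.py 0 s6
```

```text
TCP loader [0.0322 0.0667] 0.0784 F [-0.35  0.23 -0.22]
shift cm [-4.63  0.13 -2.22] turn [ 0.02 -0.01  0.08] target [0.6264 0.0431 0.077 ]
slide~ -0.0001 y 0.1088 n 119 skew -0.165
slide~ 0.0999 y -0.0838 n 546 skew -0.014
slide~ 0.099 y -0.0033 n 431 skew 0.014
red [ 0.0124 -0.0848]
red [0.0113 0.0006]
red [0.0387 0.0485]
```

View pics/s6.png

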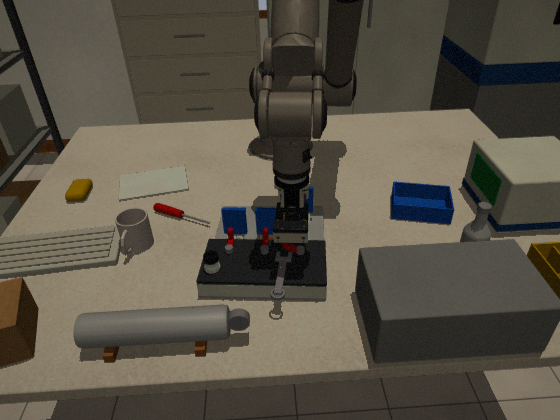

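Call:
play_rows --steps '[[[-1.5, 0, 0, 0, 0, 0], [-1.5, 0, 0, 0, 0, 0], [-1.5, 0, -2, 0, 0, 0], [-1.5, 0, -4, 0, 0, 0], [-1.5, 0, -4, 0, 0, 0], [1, 0, -4, 0, 0, 0], [2.2, 0, -4, 0, 0, 0], [2.2, 0, -4, 0, 0, 0], [2.2, 0, -3, 0, 0, 0], [2.2, 0, -2.5, 0, 0, 0], [2.2, 0, -2.1, 0, 0, 0], [2.2, 0, -1.7, 0, 0, 0], [2.2, 0, -1.4, 0, 0, 0], [2.2, 0, -1.1, 0, 0, 0], [2.2, 0, -1.1, 0, 0, 0]]]'

```text
time_s: 21.55
eef_pos: [0.63, -0.0259, 0.0783]
eef_rot: [[-0.112, -0.0, 0.994], [-0.994, -0.001, -0.112], [0.001, -1.0, -0.0]]
ft_force: [-1.9, -1.5, -0.1]
opening: 0.0002
```

```bash
python3 look.py 0 s7
```

```text
TCP loader [0.0213 0.0449] 0.0783 F [-1.94 -1.54 -0.13]
shift cm [-6.81  0.12 -1.13] turn [ 0.   -0.    0.08] target [0.6264 0.0431 0.077 ]
slide~ 0.0001 y 0.0977 n 345 skew -0.013
slide~ 0.1 y -0.0828 n 547 skew 0.006
slide~ 0.099 y -0.0155 n 205 skew -0.034
red [ 0.0118 -0.0848]
red [0.0216 0.0003]
red [0.1096 0.0495]
```

View pics/s7.png

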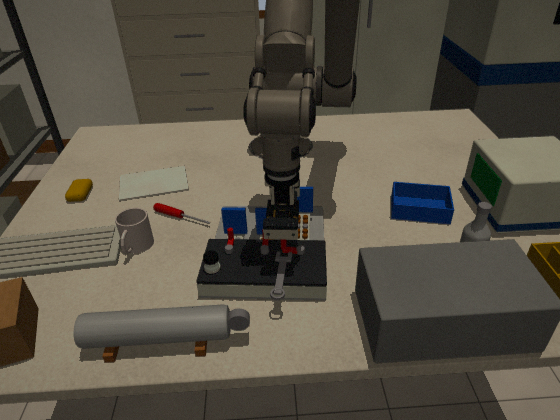

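The knob (283,247) has been carried on. I'll retreat up and back for a clear check.

Call:
play_rows --steps '[[[0, 0, -1, 0, 0, 0], [0, -2, -1.5, 0, 0, 0], [0, -6, -1.5, 0, 0, 0], [0, -10, -1.5, 0, 0, 0], [0, -11, -6, 0, 0, 0], [0, -11, -11, 0, 0, 0], [0, -11, -16, 0, 0, 0], [0, -11, -21, 0, 0, 0], [0, -11, -24, 0, 0, 0], [0, -11, -24, 0, 0, 0]]]'

```text
time_s: 22.6
eef_pos: [0.3884, 0.0021, 0.1888]
eef_rot: [[-0.111, 0.0, 0.994], [-0.994, -0.001, -0.111], [0.001, -1.0, 0.0]]
ft_force: [0.5, -0.7, 0.5]
opening: 0.0008
```

```bash
python3 look.py 0 s8; python3 - <<'E'
from h import *
p,d=vision.grab_frame("top"); W,o=comps("top",p,d)
for name,c,P in o:
    t=P[P[:,2]>np.percentile(P[:,2],98)-0.006]; print(name,np.round(c),np.round(W2L(t.mean(0)),4))
a=cv2.imread("pics/scene0.png");b=cv2.imread("pics/s8.png")
t0=cv2.imread("pics/top0.png")
s=lambda i:i[120:330,180:360]
cv2.imwrite("pics/c8.png",cv2.resize(np.hstack([s(b),p[120:330,190:370,::-1]]),None,fx=2.2,fy=2.2))
E
```

```text
TCP loader [-0.2219  0.0457] 0.1888 F [ 0.48 -0.68  0.53]
shift cm [-6.74 11.18 23.19] turn [-0.01  0.02  0.05] target [0.6264 0.0431 0.077 ]
slide~ -0.0002 y 0.0862 n 544 skew 0.02
slide~ 0.1002 y -0.0839 n 549 skew 0.001
slide~ 0.0988 y 0.0006 n 565 skew -0.004
red [ 0.011 -0.085]
red [ 0.0106 -0.0001]
red [0.0478 0.0459]
blue [254. 202.] [-0.0046  0.1026]
blue [311. 207.] [-0.0042 -0.0323]
blue [293. 222.] [-0.0527  0.0005]
blue [327. 225.] [-0.0529 -0.0837]
red [274. 183.] [0.0444 0.0458]
red [296. 194.] [ 0.0083 -0.0002]
red [329. 197.] [ 0.0084 -0.0853]
```

View pics/c8.png

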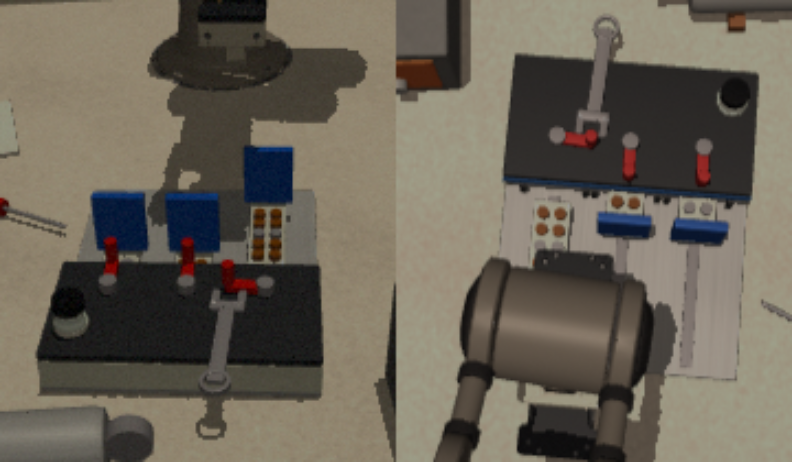

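The picture shows arm 1's knob (228,275 in the left crop) swung across, arms 2 and 3 untouched, and the wrench and jar where they were. Knob 1 measures about 1.47 rad, against the 1.3 needed.

```bash
python3 -c "
from station import finish_job
print(finish_job())"
```

```text
the job is handed in; nothing more can be done
None
```

The job is handed in, and my last checks showed every condition met; the interface gives no verdict. It took about 23 s of the 72 s allowed.

- **Tray that binds:** tray 1 bound at about 50 mm. I pushed it no harder than about 11 N, roughly 3 mm on its catch. When let go, it sprang back to 47 mm.
- **Sound trays:** trays 2 and 3 went home against hard stops, so all three stood run in together. The last measurement put them at about 99 and 100 mm.
- **Drawn back:** I pinched tray 1's handle and drew it back to its front stop. It measures about 0 mm and is released.
- **Lockout arms:** arm 1 measured about 1.47 rad, a little short of fully across (1.571) but past the 1.3 limit. Arms 2 and 3 are still at about 0.
- **Bystanders:** in the last cropped views the wrench and jar look where they were. I did not measure any of the bystanders again. The can, mug, screwdriver and bin were never near the arm's path, and the fuller pictures taken during the work showed no change in those I could see.
- **Disagreement:** the two cameras differed by 3–4 mm along x on the same points, because each sees a different edge, so I averaged them. The arm stood clear of everything at the end.

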